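# Fetch the gauge case from behind the sample bottles

## Robot

A 6-joint arm with a two-finger parallel gripper is mounted at the origin on the work surface. World frame = base frame: x ahead of the robot, y to its left, z up, the work surface at z = 0. Lengths are in m, angles in rad, forces in N, time in s.
With the tool pointing down it reaches from about 0.4 to 0.925 m from the base axis. Payload 12.5 kg.
Tool frame: the origin (TCP) lies at the very end of the fingers, on their centre line; the grasp point (between the pads) lies 19 mm behind it; z points along the fingers, y is the direction in which the jaws open and shut (so a half turn about z gives the same grasp; the last joint's range is limited). The gripper opens to 95 mm and grips with 3 to 60 N. Pads are 20 mm wide; open, the fingers measure 119 mm over their backs; the gripper's body (75 mm by 180 mm) begins 59 mm behind the grasp point.
Start: joints at [-1.418, 0.491, 1.559, -0, 1.092, -0.106], TCP at [0.16, -0.604, 0.215] pointing down, gripper open.
Joint ranges: [-3.1, 3.1], [-0.84, 2.19], [0.05, 2.79], [-1.13, 4.28], [0.06, 2.93], [-2.69, 2.69]. Speed limits (rad/s): [2.22, 2.22, 2.79, 3.14, 3.14, 3.14].

## Interface

Orientations are given as a 3x3 rotation matrix whose columns are the frame's x, y, z axes.
In Python, from rig import r gives the robot as it stands.
- The arm moves only by the shell command python3 -m pendant 'ROWS' [FORCE]. ROWS is JSON, a list of rows, each a list of 7 numbers: the turn, a rotation vector about the world's x, y, z in units of 360 degrees (1.0 is 360 degrees), then the shift along the world's x, y, z in units of 0.1 m (1.0 is 0.1 m), then the gripper's target within -1 to 1 (shut at 1, half-way at 0, fully open at -1). A call has exactly 5 rows; each row is the pose to reach, as a shift and turn from the pose commanded when the call began, turning the shorter way round; what a row does not reach only later rows make up. A row lasts 1/12 s, in which the tool goes at most 41.7 mm and 7.16 degrees, less where a joint would pass 70% of its speed; a pose out of reach is approached as far as the arm can. A call with a number of a shift or a turn outside -1 to 1 is refused whole. A call with a gripper value outside its range is refused whole. The fingers move at their own pace and stop on an object; FORCE is the grip in N (left out, the last holds). Time passes only in rows, so rows that repeat a pose let the fingers close, or fill a call up. It gives the time, the measured TCP pose, the force and the opening at its end, in the units of the state.
- r.get_state(): the state, without advancing time (a new reading comes with each control period).
- r.grab_frame(name): name is "scene" or "top" or "wrist"; returns a dict with "color" (384x512x3 uint8, red, green, blue), "mtx" (3x3 intrinsics, pixels), "T" (4x4, takes a point from camera to world coordinates). Camera axes: x right, y down, z forward; pixel columns grow to the right and rows downward; lengths in m; the calibration is good to about 2 mm. A picture is of the moment at which its call begins. There is no depth.
- r.close_job(): hands the job in, once; it reports no verdict.
Trained networks look in the newest picture that a camera, given by its name, has taken for a name from the list of things; names that differ only in an ending like _2 or _b are one class to them, and where a whole thing is asked for, a point or a joint stands for the part that bears it (a point fixed in the world has none). Each returns a list of dicts, best first, with "conf" (0 to 1); they miss things now and then, are a little off and sometimes report something else, mostly with a low value. They report only what shows in the picture. A call takes as long as a camera call.
- r.regions_of(name, camera): "region" (384x512 bool, what is visible of it) and "bbox" ([left, top, right, bottom] in pixels, round what is visible of it).
- r.pinpoint(name, camera): "pixel" ([column, row] in pixels: a listed point, or the origin of a listed thing).
The state is a dict: "time_s": time; "q": joint angles; "qvel": joint speeds; "tau": joint torques, N m; "eef_pos": TCP position; "tcp_rot": TCP orientation; "ft_force": force on the tool from outside, world axes, zero at the start; "moment": the same for the moment, N m; "grip_width": opening from 0.0 (shut) to 1.0 (fully open).
Only numpy, scipy, OpenCV 4.12 (cv2) and the standard library are available. Lean on these libraries where they do the work, as an engineer would, in place of code of your own. Each camera call takes 0.05 s, during which the arm holds its last target. There are 200 camera calls.

## Task

Clear the three sample bottles off the black stand and stand them upright in the white tray, leaving the red gauge case where it is until all three are there. Then fetch the case and lay it flat in the middle of the cork mat, its length along the mat's. Then put each bottle back upright on the disc of its cap's colour; never tip a bottle over.

Things in the scene. Friction and masses are not known exactly. Their poses are not given: they have to be found in the camera images.
- bottle_blue_mid (a point): Loose white plastic sample bottle with a blue screw cap and a blue band near its foot, 95 mm tall, 120 g (varies by a third). Straight round body 50 mm in diameter from the foot to 74 mm up, cap 42 mm in diameter from 80 to 95 mm. The point is at its centre, 47.5 mm above its underside; z is its axis, up. At the start it stands upright on the disc of its own colour.
- bottle_yellow_mid (a point): Loose white plastic sample bottle with a yellow screw cap and a yellow band near its foot, 95 mm tall, 120 g (varies by a third). Straight round body 50 mm in diameter from the foot to 74 mm up, cap 42 mm in diameter from 80 to 95 mm. The point is at its centre, 47.5 mm above its underside; z is its axis, up. At the start it stands upright on the disc of its own colour.
- bottle_green_mid (a point): Loose white plastic sample bottle with a green screw cap and a green band near its foot, 95 mm tall, 120 g (varies by a third). Straight round body 50 mm in diameter from the foot to 74 mm up, cap 42 mm in diameter from 80 to 95 mm. The point is at its centre, 47.5 mm above its underside; z is its axis, up. At the start it stands upright on the disc of its own colour.
- disc_blue: Fixed flat blue disc on the black stand, 72 mm in diameter, 2 mm thick: the home of the blue-capped bottle, which stands on it at the start. Origin: centre of its underside, 8 mm above the desk; its top is 10 mm above the desk.
- disc_yellow: Fixed flat yellow disc on the black stand, 72 mm in diameter, 2 mm thick: the home of the yellow-capped bottle, which stands on it at the start. Origin: centre of its underside, 8 mm above the desk; its top is 10 mm above the desk.
- disc_green: Fixed flat green disc on the black stand, 72 mm in diameter, 2 mm thick: the home of the green-capped bottle, which stands on it at the start. Origin: centre of its underside, 8 mm above the desk; its top is 10 mm above the desk.
- case_mid (a point): Loose closed red plastic gauge case with a thin black seam, 66 mm (its x) by 36 mm (its y) by 24 mm high, 150 g (varies by a third), lying flat on the stand behind the bottles, its length across the stand. The point is at its centre, 12 mm above its underside. With the bottles standing round it (17 mm clear in front, 20 mm at each end) there is no room for a gripper.
- stand: Fixed black stand: a flat base plate 195 mm by 240 mm (x by y), 8 mm thick, with a back wall 6 mm thick, 40 mm high from the desk, along its far side (inner face at x = +84 mm). Origin: at desk height, under the place where the red case lies at the start (to within 3 mm). Its x points away from the robot, y to the left (turned by up to 0.15 rad). The discs have their centres at (-62, 0), (-15, +78) and (-15, -78) mm; which colour is where varies.
- tray: Fixed white open tray, the side area, 280 mm (its x) by 130 mm (its y) outside, walls 4 mm thick, rim 17 mm above the desk, inner floor 4 mm above the desk; to the left or right of the stand. Origin: centre of its underside, on the desk.
- mat: Fixed cork mat, 130 mm (its x) by 90 mm (its y), 3 mm thick, on the desk on the side of the stand where the tray is not. Origin: centre of its underside, on the desk.

How it is judged:
On the way, in this order (a step that is already met when the one before it is completed fails the run):
1. all three bottles stand released in the tray, the red case not yet moved (within 15 mm) (x of bottle_blue_mid in the frame of tray between -0.13 and 0.13 m and y of bottle_blue_mid in the frame of tray between -0.055 and 0.055 m and z of each of bottle_blue_mid, bottle_yellow_mid, bottle_green_mid in the frame of tray below 0.058 m and angle between each of bottle_blue_mid, bottle_yellow_mid, bottle_green_mid's own z axis and vertical below 0.1 rad and contact force between each of bottle_blue, bottle_yellow, bottle_green and the fingers below 0.05 N and x of bottle_yellow_mid in the frame of tray between -0.13 and 0.13 m and y of bottle_yellow_mid in the frame of tray between -0.055 and 0.055 m and x of bottle_green_mid in the frame of tray between -0.13 and 0.13 m and y of bottle_green_mid in the frame of tray between -0.055 and 0.055 m and distance of case_mid from where it was at the start of the episode below 0.015 m), for 0.2 s.
2. the red case lies released on the cork mat while the bottles still stand in the tray (horizontal distance between case_mid and mat below 0.015 m and z of case_mid in the frame of mat below 0.019 m and angle between the x axis of case_mid and the x axis of mat, either way round below 0.25 rad and angle between each of case_mid, bottle_blue_mid, bottle_yellow_mid, bottle_green_mid's own z axis and vertical below 0.1 rad and contact force between each of case, bottle_blue, bottle_yellow, bottle_green and the fingers below 0.05 N and linear speed of case below 0.02 m/s and x of bottle_blue_mid in the frame of tray between -0.13 and 0.13 m and y of bottle_blue_mid in the frame of tray between -0.055 and 0.055 m and z of each of bottle_blue_mid, bottle_yellow_mid, bottle_green_mid in the frame of tray below 0.058 m and x of bottle_yellow_mid in the frame of tray between -0.13 and 0.13 m and y of bottle_yellow_mid in the frame of tray between -0.055 and 0.055 m and x of bottle_green_mid in the frame of tray between -0.13 and 0.13 m and y of bottle_green_mid in the frame of tray between -0.055 and 0.055 m), for 0.2 s.
At the end, for the whole second after the job is handed in: Each bottle stands upright (tilt under 0.1 rad) and at rest on the disc of its cap's colour, its axis within 12 mm of the disc's centre; the red case lies flat, released and at rest on the cork mat, its centre within 15 mm of the mat's and its length within 0.25 rad of the mat's length (horizontal distance between bottle_blue_mid and disc_blue below 0.012 m and z of bottle_blue_mid in the frame of disc_blue below 0.054 m and angle between each of bottle_blue_mid, bottle_yellow_mid, bottle_green_mid, case_mid's own z axis and vertical below 0.1 rad and linear speed of each of bottle_blue, bottle_yellow, bottle_green, case below 0.02 m/s and horizontal distance between bottle_yellow_mid and disc_yellow below 0.012 m and z of bottle_yellow_mid in the frame of disc_yellow below 0.054 m and horizontal distance between bottle_green_mid and disc_green below 0.012 m and z of bottle_green_mid in the frame of disc_green below 0.054 m and horizontal distance between case_mid and mat below 0.015 m and z of case_mid in the frame of mat below 0.019 m and angle between the x axis of case_mid and the x axis of mat, either way round below 0.25 rad and contact force between case and the fingers below 0.05 N); the robot touches nothing.
It fails at once if a bottle is tipped by more than 0.6 rad (angle between any of bottle_blue_mid, bottle_yellow_mid, bottle_green_mid's own z axis and vertical above 0.6 rad).
It also fails if it takes over 144 s, if anything falls off the work surface, if the arm or the gripper's body presses on something with over 40 N, if the wrist force passes 120 N, or if a joint passes its speed limit or range.

## Working session

There is one attempt and no reset: what is moved stays moved. The work goes in short steps, Python scripts to look and compute and a shell command to move; the robot and the scene stay as the last step left them, time stands still between calls to the robot, and variables do not carry over. Pictures are saved under pics/ and viewed, about 12 in all and at most 16, crops included, and the job is handed in when it is done.

```bash
mkdir -p pics
cat > h.py <<'E'
from rig import r
import numpy as np, cv2
def ray(f,px,z):
    d=f["T"][:3,:3]@np.linalg.inv(f["mtx"])@np.array([px[0],px[1],1.]); o=f["T"][:3,3]
    return (o+d*(z-o[2])/d[2])
def find(name,cam,f,z):
    return [(np.round(ray(f,p["pixel"],z)[:2],4).tolist(),np.round(p["pixel"]).tolist(),round(p["conf"],2)) for p in r.pinpoint(name,cam)[:2]]
def save(f,n): cv2.imwrite(f"pics/{n}.png",f["color"][:,:,::-1])
H={"bottle_blue_mid":.0575,"bottle_yellow_mid":.0575,"bottle_green_mid":.0575,"disc_blue":.008,"disc_yellow":.008,"disc_green":.008,"case_mid":.020,"stand":0,"tray":0,"mat":0}
E
python3 - <<'E'
from h import *
for c in ("top","scene"):
    f=r.grab_frame(c); save(f,c+"0"); print(c,f["T"][:3,3])
    for n,z in H.items(): print(n,find(n,c,f,z))
s=r.get_state(); print(s["time_s"],s["eef_pos"],s["tcp_rot"])
im=np.hstack([cv2.imread("pics/top0.png"),cv2.imread("pics/scene0.png")]);cv2.imwrite("pics/both0.png",cv2.resize(im,(800,300)))
E
```

```text
top [0.39643364 0.00982028 0.9279723 ]
bottle_blue_mid [([0.5262, -0.0237], [267.0, 186.0], 0.72)]
bottle_yellow_mid [([0.5807, -0.0903], [297.0, 163.0], 0.6)]
bottle_green_mid [([0.5688, 0.0653], [228.0, 166.0], 0.81), ([0.5194, -0.0166], [264.0, 188.0], 0.38)]
disc_blue [([0.5244, -0.0175], [264.0, 189.0], 0.61), ([0.4369, -0.2899], [379.0, 230.0], 0.21)]
disc_yellow [([0.5822, -0.088], [294.0, 166.0], 0.63)]
disc_green [([0.5699, 0.0583], [232.0, 170.0], 0.51)]
case_mid []
stand [([0.5905, -0.0144], [263.0, 163.0], 0.96)]
tray [([0.443, -0.295], [380.0, 227.0], 0.96)]
mat [([0.4366, 0.3145], [123.0, 222.0], 0.96)]
scene [ 0.90051942 -0.65977077  0.74820159]
bottle_blue_mid [([0.5244, -0.0149], [247.0, 208.0], 0.78)]
bottle_yellow_mid [([0.5736, -0.0888], [250.0, 237.0], 0.6), ([0.6036, -0.0631], [268.0, 234.0], 0.33)]
bottle_green_mid [([0.5617, 0.0577], [276.0, 195.0], 0.71)]
disc_blue [([0.521, -0.0044], [248.0, 221.0], 0.65)]
disc_yellow [([0.5632, -0.0805], [248.0, 248.0], 0.66)]
disc_green [([0.5676, 0.0664], [279.0, 209.0], 0.5)]
case_mid [([0.588, -0.0169], [271.0, 230.0], 0.6)]
stand [([0.5803, -0.0116], [269.0, 234.0], 0.57)]
tray [([0.4449, -0.2961], [144.0, 301.0], 0.97)]
mat [([0.4381, 0.3165], [277.0, 145.0], 0.97)]
1.1 [ 0.15997424 -0.6041915   0.21465954] [[ 9.66691328e-01  2.55945064e-01  8.57726380e-06]
 [ 2.55945064e-01 -9.66691326e-01 -7.12394612e-05]
 [-9.94182192e-06  7.10618777e-05 -9.99999997e-01]]
```

View pics/top0.png

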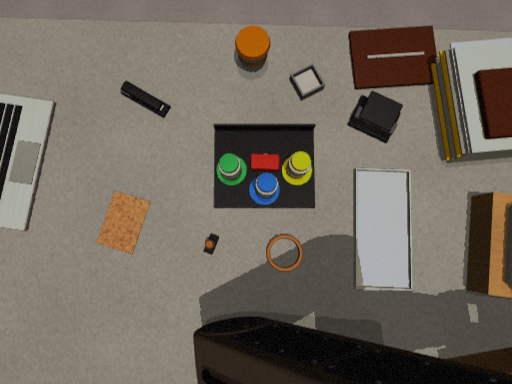

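The top view shows the stand at about (265,165) px with green left, blue front and yellow right. The tray is at (382,228) and the mat at (123,222), tilted. Next I'll refine these positions from the regions and colours.

```bash
cat > m.py <<'E'
from h import *
HSV={"blue":((100,120,80),(125,255,255)),"yellow":((22,120,100),(35,255,255)),"green":((45,100,60),(85,255,255)),"red":((0,170,90),(6,255,255))}
def rect(name,cam,f,z):
    g=r.regions_of(name,cam)
    if not g: return None
    c=max(cv2.findContours(g[0]["region"].astype(np.uint8),0,2)[0],key=cv2.contourArea)[:,0,:]
    w=np.array([ray(f,p,z)[:2] for p in c],np.float32)
    (c,s,a)=cv2.minAreaRect(w*1000); 
    if s[0]<s[1]: s=s[::-1]; a+=90
    a=(a+90)%180-90
    return np.round(c,1),np.round(s,1),round(a,1),round(g[0]["conf"],2)
E
python3 - <<'E'
from m import *
f=r.grab_frame("top")
for n,z in (("tray",.017),("mat",.003),("stand",.008),("case_mid",.032)): print(n,rect(n,"top",f,z))
hsv=cv2.cvtColor(f["color"],cv2.COLOR_RGB2HSV)
roi=np.zeros(hsv.shape[:2],np.uint8); roi[125:208,214:316]=255
for k,(a,b) in HSV.items():
    m=cv2.inRange(hsv,a,b)&roi
    ys,xs=np.nonzero(m); p=(xs.mean(),ys.mean())
    print(k,m.sum()//255,np.round(p,1),np.round(ray(f,p,.032)[:2],4))
c=f["color"][115:215,205:325,::-1]; cv2.imwrite("pics/crop1.png",cv2.resize(c,None,fx=6,fy=6,interpolation=2))
E
```

```text
tray (array([ 442.7, -295.1]), array([284.2, 136.5]), -0.7, 0.71)
mat (array([442.1, 314.7]), array([134.3,  94.9]), -15.7, 0.88)
stand (array([584.2, -16.6]), array([243.5, 211.9]), -88.7, 0.95)
case_mid (array([588.6, -16.6]), array([67.9, 42. ]), 88.9, 0.86)
blue 609 [264.2 188.4] [ 0.5231 -0.0178]
yellow 581 [298.1 167.7] [ 0.5743 -0.0956]
green 595 [230.9 168.6] [0.5676 0.0609]
red 432 [264.5 161.2] [ 0.5874 -0.017 ]
```

View pics/crop1.png

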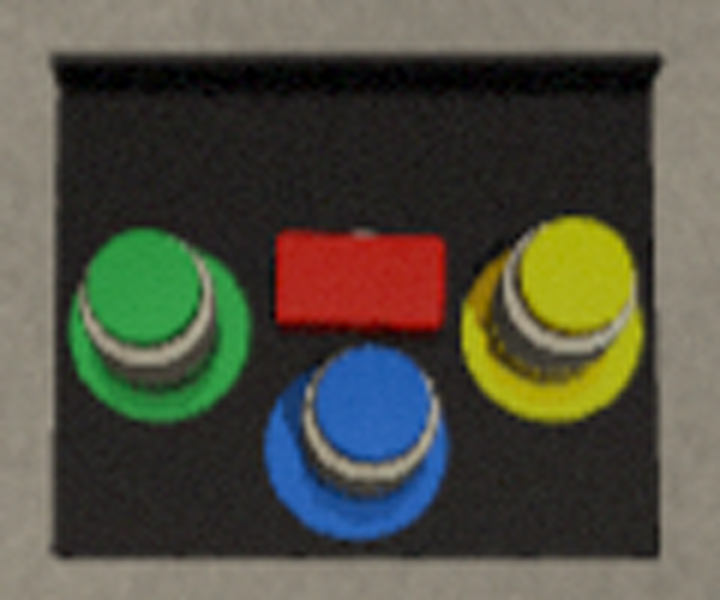

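The crop shows the cap centres at about (144,287), (372,402) and (577,274) in crop px. The disc centres are at (160,331), (356,448) and (552,331). The bottles lean outward only because of perspective, and the case is at (360,281).

Run:
```python
from m import *
f=r.grab_frame("top")
for n,p,z in [("capG",(144,287),.105),("capB",(372,402),.105),("capY",(577,274),.105),("discG",(160,331),.01),("discB",(356.5,448),.01),("discY",(552,331),.01),("case",(360,281),.032)]:
    q=(np.array(p)+.5)/6-.5+[205,115]; print(n,np.round(ray(f,q,z)[:2],4))
c=np.array([.5885,-.0166])
for th in (-.02,0,.02):
    R=np.array([[np.cos(th),-np.sin(th)],[np.sin(th),np.cos(th)]]); print(th,[(c+R@np.array(v)).round(4).tolist() for v in((-.062,0),(-.015,.078),(-.015,-.078))])
```

```text
capG [0.567  0.0622]
capB [ 0.5277 -0.0203]
capY [ 0.5762 -0.0926]
discG [0.569  0.0612]
discB [ 0.5243 -0.0181]
discY [ 0.5736 -0.0948]
case [ 0.587  -0.0172]
-0.02 [[0.5265, -0.0154], [0.5751, 0.0617], [0.5719, -0.0943]]
0 [[0.5265, -0.0166], [0.5735, 0.0614], [0.5735, -0.0946]]
0.02 [[0.5265, -0.0178], [0.5719, 0.0611], [0.5751, -0.0949]]
```

```bash
python3 -m pendant '[[0,0,-0.01,0.14,0.17,0,-1],[0,0,-0.02,0.28,0.34,0,-1],[0,0,-0.03,0.42,0.51,0,-1],[0,0,-0.041,0.56,0.68,0,-1],[0,0,-0.041,0.69,0.85,0,-1]]' 15
for i in 1 2 3; do python3 -m pendant '[[0,0,0,0.14,0.17,0,-1],[0,0,0,0.28,0.34,0,-1],[0,0,0,0.42,0.51,0,-1],[0,0,0,0.56,0.68,0,-1],[0,0,0,0.69,0.85,0,-1]]' >/dev/null; done
python3 -m pendant '[[0,0,0,0.14,0.17,0,-1],[0,0,0,0.28,0.34,0,-1],[0,0,0,0.42,0.51,0,-1],[0,0,0,0.56,0.68,0,-1],[0,0,0,0.69,0.85,0,-1]]'
python3 -m pendant '[[0,0,0,0.23,0.28,0,-1],[0,0,0,0.46,0.56,0,-1],[0,0,0,0.69,0.85,0,-1],[0,0,0,0.69,0.85,0,-1],[0,0,0,0.69,0.85,0,-1]]'
python3 - <<'E'
from h import *
s=r.get_state(); print(s["tcp_rot"].round(3) if hasattr(s["tcp_rot"],'round') else s["tcp_rot"], s["q"])
f=r.grab_frame("wrist"); save(f,"w1")
for n in H: print(n,find(n,"wrist",f,H[n]))
E
```

```text
time_s: 1.82
eef_pos: [0.2296, -0.5183, 0.2147]
tcp_rot: [[1.0, -0.003, 0.0], [-0.003, -1.0, -0.0], [0.0, 0.0, -1.0]]
ft_force: [-0.3, 0.1, -0.2]
grip_width: 1.002
time_s: 3.48
eef_pos: [0.5057, -0.1783, 0.2148]
tcp_rot: [[1.0, 0.001, 0.0], [0.001, -1.0, -0.0], [0.0, 0.0, -1.0]]
ft_force: [-0.9, -0.2, 0.9]
grip_width: 1.001
time_s: 3.9
eef_pos: [0.5746, -0.0927, 0.2143]
tcp_rot: [[1.0, 0.004, -0.0], [0.004, -1.0, -0.0], [-0.0, 0.0, -1.0]]
ft_force: [-1.1, 0.3, 0.0]
grip_width: 0.998
[[ 1.     0.004 -0.   ]
 [ 0.004 -1.    -0.   ]
 [-0.     0.    -1.   ]] [-2.73454540e-01  4.30131404e-01  1.66730800e+00 -1.39264933e-04
  1.04443329e+00  1.29336637e+00]
bottle_blue_mid [([0.5288, -0.0212], [198.0, 213.0], 0.81)]
bottle_yellow_mid [([0.5751, -0.0892], [258.0, 174.0], 0.77), ([0.4739, -0.2657], [407.0, 258.0], 0.18)]
bottle_green_mid [([0.5648, 0.0653], [117.0, 182.0], 0.69), ([0.5296, -0.0194], [196.0, 213.0], 0.2)]
disc_blue []
disc_yellow []
disc_green [([0.5646, 0.0573], [142.0, 173.0], 0.77)]
case_mid [([0.5876, -0.0163], [197.0, 156.0], 0.76)]
stand [([0.5826, -0.0132], [198.0, 158.0], 0.18)]
tray [([0.4407, -0.2942], [405.0, 259.0], 0.78), ([0.5028, -0.0058], [196.0, 217.0], 0.57)]
mat []
```

View pics/w1.png

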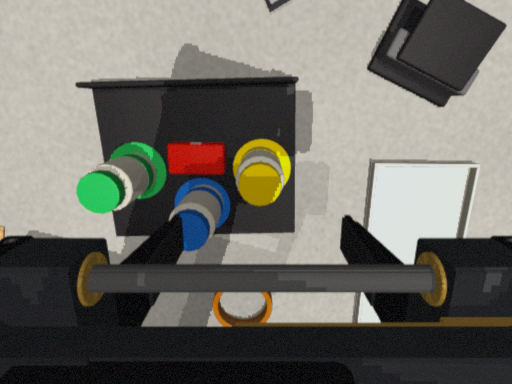

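The wrist view agrees with the top view: the yellow bottle is at about (258,174), under the gripper. I'll descend, grip and lift.

```bash
python3 -m pendant '[[0,0,0,0,0,-0.25,-1],[0,0,0,0,0,-0.5,-1],[0,0,0,0,0,-0.75,-1],[0,0,0,0,0,-0.85,-1],[0,0,0,0,0,-0.85,-1]]' 15
python3 -m pendant '[[0,0,0,0,0,-0.25,-1],[0,0,0,0,0,-0.5,-1],[0,0,0,0,0,-0.75,-1],[0,0,0,0,0,-0.85,-1],[0,0,0,0,0,-0.85,-1]]'
python3 -m pendant '[[0,0,0,0,0,0,0.3],[0,0,0,0,0,0,0.3],[0,0,0,0,0,0,0.6],[0,0,0,0,0,0,1],[0,0,0,0,0,0,1]]'
python3 -m pendant '[[0,0,0,0,0,0,1],[0,0,0,0,0,0,1],[0,0,0,0,0,0,1],[0,0,0,0,0,0,1],[0,0,0,0,0,0,1]]'
python3 -m pendant '[[0,0,0,0,0,0.1,1],[0,0,0,0,0,0.25,1],[0,0,0,0,0,0.4,1],[0,0,0,0,0,0.5,1],[0,0,0,0,0,0.5,1]]'
```

```text
time_s: 4.87
eef_pos: [0.5731, -0.094, 0.1277]
tcp_rot: [[1.0, 0.001, -0.004], [0.001, -1.0, 0.001], [-0.004, -0.001, -1.0]]
ft_force: [0.9, 0.4, 1.0]
grip_width: 1.003
time_s: 5.28
eef_pos: [0.5736, -0.0941, 0.0438]
tcp_rot: [[1.0, 0.001, -0.002], [0.001, -1.0, 0.001], [-0.002, -0.001, -1.0]]
ft_force: [-0.9, -0.2, -0.4]
grip_width: 1.001
time_s: 5.7
eef_pos: [0.5743, -0.0943, 0.0455]
tcp_rot: [[1.0, 0.001, 0.001], [0.001, -1.0, -0.0], [0.001, 0.0, -1.0]]
ft_force: [0.3, 0.7, 0.5]
grip_width: 0.706
time_s: 6.12
eef_pos: [0.574, -0.0941, 0.0449]
tcp_rot: [[1.0, 0.001, 0.0], [0.001, -1.0, -0.0], [0.0, 0.0, -1.0]]
ft_force: [-0.2, 1.7, 4.0]
grip_width: 0.525
time_s: 6.53
eef_pos: [0.5748, -0.0945, 0.0968]
tcp_rot: [[1.0, 0.001, 0.003], [0.001, -1.0, -0.001], [0.003, 0.001, -1.0]]
ft_force: [-0.3, 0.3, -1.2]
grip_width: 0.522
```

```bash
python3 -m pendant '[[0,0,0,-0.05,-0.15,0,1],[0,0,0,-0.1,-0.35,0,1],[0,0,0,-0.15,-0.6,0,1],[0,0,0,-0.2,-0.8,0,1],[0,0,0,-0.25,-1,0,1]]' >/dev/null
python3 -m pendant '[[0,0,0,-0.05,-0.25,0,1],[0,0,0,-0.1,-0.5,0,1],[0,0,0,-0.15,-0.75,0,1],[0,0,0,-0.25,-1,0,1],[0,0,0,-0.25,-1,0,1]]'
python3 -m pendant '[[0,0,0,0,0,-0.15,1],[0,0,0,0,0,-0.3,1],[0,0,0,0,0,-0.45,1],[0,0,0,0,0,-0.52,1],[0,0,0,0,0,-0.55,1]]'
python3 -m pendant '[[0,0,0,0,0,0,1],[0,0,0,0,0,0,1],[0,0,0,0,0,-0.01,1],[0,0,0,0,0,-0.01,0.5],[0,0,0,0,0,-0.01,-0.3]]'
python3 -m pendant '[[0,0,0,0,0,0,-1],[0,0,0,0,0,0,-1],[0,0,0,0,0,0,-1],[0,0,0,0,0,0,-1],[0,0,0,0,0,0,-1]]'
python3 -m pendant '[[0,0,0,0,0,0.3,-1],[0,0,0,0,0,0.6,-1],[0,0,0,0,0,0.9,-1],[0,0,0,0,0,0.9,-1],[0,0,0,0,0,0.9,-1]]'
python3 - <<'E'
from h import *
for c in ("top","wrist"):
    f=r.grab_frame(c); save(f,c+"2"); print(find("bottle_yellow_mid",c,f,.0515))
    for n in ("bottle_blue_mid","disc_yellow","bottle_green_mid"): print(n,find(n,c,f,H[n]))
im=np.hstack([cv2.imread("pics/top2.png"),cv2.imread("pics/wrist2.png")]);cv2.imwrite("pics/b2.png",cv2.resize(im,(800,300)))
E
```

```text
time_s: 7.37
eef_pos: [0.5225, -0.2978, 0.0939]
tcp_rot: [[1.0, -0.002, -0.0], [-0.002, -1.0, -0.001], [-0.0, 0.001, -1.0]]
ft_force: [0.9, -0.3, -1.6]
grip_width: 0.526
time_s: 7.78
eef_pos: [0.5234, -0.2934, 0.0387]
tcp_rot: [[1.0, 0.001, -0.002], [0.001, -1.0, 0.002], [-0.002, -0.002, -1.0]]
ft_force: [-7.1, 5.0, 23.2]
grip_width: 0.521
time_s: 8.2
eef_pos: [0.5241, -0.2942, 0.0389]
tcp_rot: [[1.0, 0.001, 0.0], [0.001, -1.0, -0.0], [0.0, 0.0, -1.0]]
ft_force: [-0.3, -0.3, 0.6]
grip_width: 0.557
time_s: 8.62
eef_pos: [0.524, -0.2942, 0.0387]
tcp_rot: [[1.0, 0.001, 0.0], [0.001, -1.0, -0.0], [0.0, 0.0, -1.0]]
ft_force: [0.3, -1.0, -0.0]
grip_width: 0.89
time_s: 9.03
eef_pos: [0.5245, -0.2945, 0.1302]
tcp_rot: [[1.0, 0.001, 0.003], [0.001, -1.0, -0.002], [0.003, 0.002, -1.0]]
ft_force: [-1.1, -0.4, -0.7]
grip_width: 1.004
[([0.5346, -0.2985], [388.0, 186.0], 0.66)]
bottle_blue_mid [([0.5284, -0.0205], [266.0, 185.0], 0.39)]
disc_yellow [([0.5746, -0.0874], [293.0, 169.0], 0.48)]
bottle_green_mid [([0.5706, 0.059], [231.0, 165.0], 0.9), ([0.5572, 0.0606], [230.0, 171.0], 0.37)]
[]
bottle_blue_mid []
disc_yellow [([0.5715, -0.0912], [44.0, 133.0], 0.62), ([0.446, -0.2934], [260.0, 255.0], 0.38)]
bottle_green_mid []
```

View pics/b2.png

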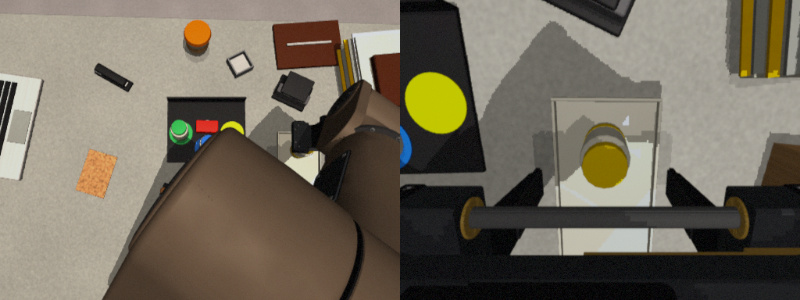

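The yellow bottle stands upright in the tray. The bare yellow disc shows in the wrist view at about (435,102) px. Blue is next.

```bash
for i in 1 2; do python3 -m pendant '[[0,0,0,0,0.18,0,-1],[0,0,0,0,0.36,0,-1],[0,0,0,0,0.54,0,-1],[0,0,0,0,0.72,0,-1],[0,0,0,0,0.9,0,-1]]' >/dev/null; done
python3 -m pendant '[[0,0,0,0,0.25,0,-1],[0,0,0,0.01,0.5,0,-1],[0,0,0,0.02,0.8,0,-1],[0,0,0,0.02,0.95,0,-1],[0,0,0,0.02,0.95,0,-1]]'
python3 -m pendant '[[0,0,0,0,0,0,-1],[0,0,0,0,0,-0.25,-1],[0,0,0,0,0,-0.5,-1],[0,0,0,0,0,-0.75,-1],[0,0,0,0,0,-0.85,-1]]' 15
python3 -m pendant '[[0,0,0,0,0,0,0.3],[0,0,0,0,0,0,0.3],[0,0,0,0,0,0,0.6],[0,0,0,0,0,0,1],[0,0,0,0,0,0,1]]'
python3 -m pendant '[[0,0,0,0,0,0,1],[0,0,0,0,0,0,1],[0,0,0,0,0,0,1],[0,0,0,0,0,0,1],[0,0,0,0,0,0,1]]'
python3 -m pendant '[[0,0,0,0,0,0.1,1],[0,0,0,0,0,0.25,1],[0,0,0,0,0,0.4,1],[0,0,0,0,0,0.5,1],[0,0,0,0,0,0.5,1]]'
```

```text
time_s: 10.78
eef_pos: [0.5253, -0.016, 0.1287]
tcp_rot: [[1.0, 0.004, -0.0], [0.004, -1.0, 0.0], [-0.0, -0.0, -1.0]]
ft_force: [-0.4, -0.5, 0.0]
grip_width: 0.997
time_s: 11.2
eef_pos: [0.5248, -0.0199, 0.0412]
tcp_rot: [[1.0, 0.0, -0.003], [0.0, -1.0, 0.0], [-0.003, -0.0, -1.0]]
ft_force: [-0.8, -0.0, 1.0]
grip_width: 1.004
time_s: 11.62
eef_pos: [0.5265, -0.0193, 0.0447]
tcp_rot: [[1.0, 0.001, 0.002], [0.001, -1.0, -0.0], [0.002, 0.0, -1.0]]
ft_force: [-0.4, 0.2, 0.3]
grip_width: 0.705
time_s: 12.03
eef_pos: [0.5261, -0.0192, 0.044]
tcp_rot: [[1.0, 0.001, 0.0], [0.001, -1.0, -0.0], [0.0, 0.0, -1.0]]
ft_force: [-1.2, 0.6, 5.3]
grip_width: 0.523
time_s: 12.45
eef_pos: [0.5268, -0.0193, 0.0957]
tcp_rot: [[1.0, 0.001, 0.003], [0.001, -1.0, -0.001], [0.003, 0.001, -1.0]]
ft_force: [0.5, 0.8, -1.1]
grip_width: 0.523
```

```bash
for i in 1 2; do python3 -m pendant '[[0,0,0,-0.08,-0.18,0,1],[0,0,0,-0.16,-0.36,0,1],[0,0,0,-0.24,-0.54,0,1],[0,0,0,-0.32,-0.72,0,1],[0,0,0,-0.4,-0.9,0,1]]' >/dev/null; done
python3 -m pendant '[[0,0,0,-0.02,-0.25,0,1],[0,0,0,-0.04,-0.5,0,1],[0,0,0,-0.06,-0.75,0,1],[0,0,0,-0.06,-0.95,0,1],[0,0,0,-0.06,-0.95,0,1]]'
python3 -m pendant '[[0,0,0,0,0,-0.15,1],[0,0,0,0,0,-0.3,1],[0,0,0,0,0,-0.42,1],[0,0,0,0,0,-0.47,1],[0,0,0,0,0,-0.49,1]]'
python3 -m pendant '[[0,0,0,0,0,-0.02,1],[0,0,0,0,0,-0.04,1],[0,0,0,0,0,-0.06,1],[0,0,0,0,0,-0.06,0.5],[0,0,0,0,0,-0.06,-0.3]]'
python3 -m pendant '[[0,0,0,0,0,0,-1],[0,0,0,0,0,0,-1],[0,0,0,0,0,0,-1],[0,0,0,0,0,0,-1],[0,0,0,0,0,0,-1]]'
python3 -m pendant '[[0,0,0,0,0,0.3,-1],[0,0,0,0,0,0.6,-1],[0,0,0,0,0,0.9,-1],[0,0,0,0,0,0.9,-1],[0,0,0,0,0,0.9,-1]]'
python3 - <<'E'
from h import *
f=r.grab_frame("scene");save(f,"s3")
for n in ("bottle_yellow_mid","bottle_blue_mid"): print(n,find(n,"scene",f,.0515))
print(find("case_mid","scene",f,.02),find("bottle_green_mid","scene",f,.0575))
E
```

```text
time_s: 13.7
eef_pos: [0.4399, -0.2973, 0.0932]
tcp_rot: [[1.0, -0.001, 0.001], [-0.001, -1.0, -0.001], [0.001, 0.001, -1.0]]
ft_force: [-0.1, -0.2, -1.3]
grip_width: 0.524
time_s: 14.12
eef_pos: [0.4396, -0.2935, 0.0436]
tcp_rot: [[1.0, 0.001, -0.002], [0.001, -1.0, 0.001], [-0.002, -0.001, -1.0]]
ft_force: [-0.8, -0.3, -1.1]
grip_width: 0.523
time_s: 14.53
eef_pos: [0.4401, -0.2943, 0.0389]
tcp_rot: [[1.0, 0.001, 0.0], [0.001, -1.0, -0.0], [0.0, 0.0, -1.0]]
ft_force: [-0.2, 0.2, 0.5]
grip_width: 0.552
time_s: 14.95
eef_pos: [0.44, -0.2942, 0.0387]
tcp_rot: [[1.0, 0.001, 0.0], [0.001, -1.0, -0.0], [0.0, 0.0, -1.0]]
ft_force: [-0.6, -0.6, -0.4]
grip_width: 0.885
time_s: 15.37
eef_pos: [0.4404, -0.2945, 0.1299]
tcp_rot: [[1.0, 0.001, 0.002], [0.001, -1.0, -0.002], [0.002, 0.002, -1.0]]
ft_force: [0.9, 0.7, 0.1]
grip_width: 1.0
bottle_yellow_mid [([0.5228, -0.2915], [174.0, 299.0], 0.95)]
bottle_blue_mid [([0.4336, -0.2868], [138.0, 279.0], 0.59), ([0.6059, -0.0461], [273.0, 231.0], 0.47)]
[([0.5912, -0.0187], [272.0, 231.0], 0.78), ([0.4131, -0.2722], [138.0, 280.0], 0.33)] [([0.5683, 0.0665], [280.0, 194.0], 0.9)]
```

View pics/s3.png

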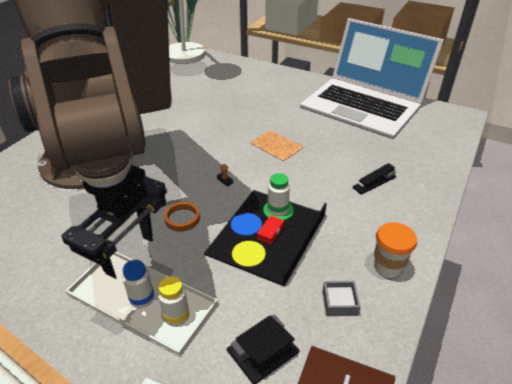

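Blue at (138,280) px and yellow at (173,300) both stand in the tray, and the case hasn't moved. Green is next.

```bash
for i in 1 2 3; do python3 -m pendant '[[0,0,0,0.06,0.18,0,-1],[0,0,0,0.12,0.36,0,-1],[0,0,0,0.2,0.54,0,-1],[0,0,0,0.26,0.72,0,-1],[0,0,0,0.32,0.89,0,-1]]' >/dev/null; done
python3 -m pendant '[[0,0,0,0.08,0.25,0,-1],[0,0,0,0.16,0.5,0,-1],[0,0,0,0.24,0.75,0,-1],[0,0,0,0.32,0.89,0,-1],[0,0,0,0.32,0.89,0,-1]]'
python3 -m pendant '[[0,0,0,0,0,0,-1],[0,0,0,0,0,-0.25,-1],[0,0,0,0,0,-0.5,-1],[0,0,0,0,0,-0.75,-1],[0,0,0,0,0,-0.85,-1]]' 15
python3 -m pendant '[[0,0,0,0,0,0,0.3],[0,0,0,0,0,0,0.3],[0,0,0,0,0,0,0.6],[0,0,0,0,0,0,1],[0,0,0,0,0,0,1]]'
python3 -m pendant '[[0,0,0,0,0,0,1],[0,0,0,0,0,0,1],[0,0,0,0,0,0,1],[0,0,0,0,0,0,1],[0,0,0,0,0,0,1]]'
python3 -m pendant '[[0,0,0,0,0,0.1,1],[0,0,0,0,0,0.25,1],[0,0,0,0,0,0.4,1],[0,0,0,0,0,0.5,1],[0,0,0,0,0,0.5,1]]'
```

```text
time_s: 17.28
eef_pos: [0.5686, 0.0642, 0.1276]
tcp_rot: [[1.0, 0.004, -0.001], [0.004, -1.0, 0.0], [-0.001, -0.0, -1.0]]
ft_force: [-0.6, 0.0, -0.5]
grip_width: 1.005
time_s: 17.7
eef_pos: [0.5661, 0.0606, 0.0407]
tcp_rot: [[1.0, 0.0, -0.004], [0.0, -1.0, -0.0], [-0.004, 0.0, -1.0]]
ft_force: [0.3, 0.5, -0.1]
grip_width: 1.0
time_s: 18.12
eef_pos: [0.5684, 0.0617, 0.0448]
tcp_rot: [[1.0, 0.001, 0.002], [0.001, -1.0, -0.0], [0.002, 0.0, -1.0]]
ft_force: [-1.1, -0.3, -0.3]
grip_width: 0.707
time_s: 18.53
eef_pos: [0.5681, 0.0619, 0.0441]
tcp_rot: [[1.0, 0.001, 0.001], [0.001, -1.0, -0.0], [0.001, 0.0, -1.0]]
ft_force: [-1.0, 2.2, 5.9]
grip_width: 0.523
time_s: 18.95
eef_pos: [0.5688, 0.0618, 0.0958]
tcp_rot: [[1.0, 0.001, 0.003], [0.001, -1.0, -0.0], [0.003, 0.0, -1.0]]
ft_force: [0.5, -0.4, -1.5]
grip_width: 0.524
```

```bash
for i in 1 2 3; do python3 -m pendant '[[0,0,0,-0.12,-0.18,0,1],[0,0,0,-0.24,-0.36,0,1],[0,0,0,-0.36,-0.54,0,1],[0,0,0,-0.48,-0.72,0,1],[0,0,0,-0.6,-0.89,0,1]]' >/dev/null; done
python3 -m pendant '[[0,0,0,-0.08,-0.25,0,1],[0,0,0,-0.16,-0.5,0,1],[0,0,0,-0.24,-0.75,0,1],[0,0,0,-0.28,-0.89,0,1],[0,0,0,-0.28,-0.89,0,1]]'
python3 -m pendant '[[0,0,0,0,0,-0.15,1],[0,0,0,0,0,-0.3,1],[0,0,0,0,0,-0.42,1],[0,0,0,0,0,-0.47,1],[0,0,0,0,0,-0.49,1]]'
python3 -m pendant '[[0,0,0,0,0,-0.02,1],[0,0,0,0,0,-0.04,1],[0,0,0,0,0,-0.06,1],[0,0,0,0,0,-0.06,0.5],[0,0,0,0,0,-0.06,-0.3]]'
python3 -m pendant '[[0,0,0,0,0,0,-1],[0,0,0,0,0,0,-1],[0,0,0,0,0,0,-1],[0,0,0,0,0,0,-1],[0,0,0,0,0,0,-1]]'
python3 -m pendant '[[0,0,0,0,0,0.3,-1],[0,0,0,0,0,0.6,-1],[0,0,0,0,0,0.9,-1],[0,0,0,0,0,0.9,-1],[0,0,0,0,0,0.9,-1]]'
python3 - <<'E'
from h import *
f=r.grab_frame("scene");save(f,"s4")
for n in ("bottle_yellow_mid","bottle_blue_mid","bottle_green_mid"): print(n,find(n,"scene",f,.0515))
print(find("case_mid","scene",f,.02))
E
```

```text
time_s: 20.62
eef_pos: [0.3594, -0.2965, 0.0933]
tcp_rot: [[1.0, -0.001, 0.0], [-0.001, -1.0, -0.001], [0.0, 0.001, -1.0]]
ft_force: [-0.9, -0.1, -2.0]
grip_width: 0.524
time_s: 21.03
eef_pos: [0.3598, -0.2933, 0.0438]
tcp_rot: [[1.0, 0.002, -0.001], [0.002, -1.0, 0.001], [-0.001, -0.001, -1.0]]
ft_force: [0.0, -0.7, -2.2]
grip_width: 0.528
time_s: 21.45
eef_pos: [0.3601, -0.2943, 0.0389]
tcp_rot: [[1.0, 0.001, 0.0], [0.001, -1.0, -0.0], [0.0, 0.0, -1.0]]
ft_force: [-0.3, 0.1, -0.7]
grip_width: 0.555
time_s: 21.87
eef_pos: [0.36, -0.2942, 0.0387]
tcp_rot: [[1.0, 0.001, 0.0], [0.001, -1.0, -0.0], [0.0, 0.0, -1.0]]
ft_force: [0.1, -0.2, -0.4]
grip_width: 0.889
time_s: 22.28
eef_pos: [0.3604, -0.2946, 0.1298]
tcp_rot: [[1.0, 0.001, 0.002], [0.001, -1.0, -0.003], [0.002, 0.003, -1.0]]
ft_force: [-0.5, -0.2, -0.9]
grip_width: 1.002
bottle_yellow_mid [([0.5263, -0.2939], [175.0, 301.0], 0.63)]
bottle_blue_mid [([0.4383, -0.2925], [138.0, 282.0], 0.64)]
bottle_green_mid [([0.3452, -0.2939], [102.0, 265.0], 0.96)]
[([0.5902, -0.0186], [272.0, 231.0], 0.75)]
```

View pics/s4.png

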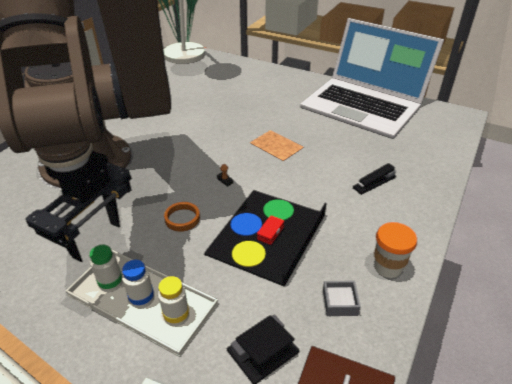

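All three bottles stand in the tray, at (103,265), (138,282) and (174,301) px. The case hasn't moved (271,231). Next I'll go to the case, turning 90° on the way.

```bash
for i in 1 2 3 4; do python3 -m pendant '[[0,0,0.0125,0.11,0.14,0,-0.4],[0,0,0.025,0.23,0.28,0,-0.4],[0,0,0.0375,0.34,0.42,0,-0.4],[0,0,0.05,0.46,0.56,0,-0.4],[0,0,0.0625,0.57,0.695,0,-0.4]]' >/dev/null; done
python3 -m pendant '[[0,0,0,0,0,0,-0.4],[0,0,0,0,0,0,-0.4],[0,0,0,0,0,0,-0.4],[0,0,0,0,0,0,-0.4],[0,0,0,0,0,0,-0.4]]'
python3 - <<'E'
from m import *
f=r.grab_frame("wrist"); save(f,"w5"); print(r.get_state()["q"])
print(rect("case_mid","wrist",f,.032), find("case_mid","wrist",f,.02))
hsv=cv2.cvtColor(f["color"],cv2.COLOR_RGB2HSV)
for k,(a,b) in HSV.items():
    cs=cv2.findContours(cv2.inRange(hsv,a,b),0,2)[0]
    if not cs: continue
    c=max(cs,key=cv2.contourArea)[:,0,:]; z=.032 if k=="red" else .01
    w=np.array([ray(f,p,z)[:2] for p in c],np.float32)*1000
    print(k,cv2.boundingRect(c),np.round(cv2.minAreaRect(w)[0],1),np.round(cv2.minAreaRect(w)[1:],1) if k=="0" else cv2.minAreaRect(w)[1:])
E
```

```text
time_s: 24.62
eef_pos: [0.5875, -0.0169, 0.1285]
tcp_rot: [[0.001, 1.0, -0.0], [1.0, -0.001, 0.0], [0.0, -0.0, -1.0]]
ft_force: [-0.0, 0.2, -0.1]
grip_width: 0.699
[-1.40922948e-01  5.37269737e-01  1.74249207e+00 -3.61100005e-05
  8.61872849e-01 -1.40517039e-01]
(array([586.8, -13.2]), array([67.2, 36.1]), 89.0, 0.94) [([0.5887, -0.0169], [263.0, 186.0], 0.72)]
blue (158, 145, 75, 73) [522.5 -16.2] ((72.18074035644531, 72.18243408203125), 89.99125671386719)
yellow (212, 221, 71, 44) [572.  -80.8] ((72.8430404663086, 48.30553436279297), 0.01352845411747694)
green (200, 55, 80, 84) [567.3  62.3] ((71.79862976074219, 71.64341735839844), 89.97723388671875)
red (241, 148, 40, 74) [586.1 -13.8] ((68.1239013671875, 35.21379470825195), 89.48788452148438)
```

View pics/w5.png

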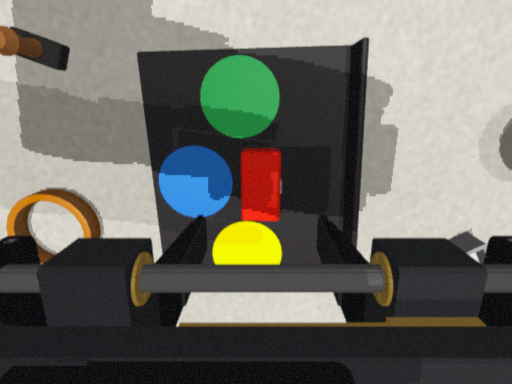

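The wrist view shows the case at (261,185) px between the discs, lengthwise across the stand, lined up with the jaws. I'll pick it up.

```bash
python3 -m pendant '[[0,0,0,0,0.015,-0.2,-0.4],[0,0,0,0,0.015,-0.4,-0.4],[0,0,0,0,0.015,-0.6,-0.4],[0,0,0,0,0.015,-0.8,-0.4],[0,0,0,0,0.015,-0.8,-0.4]]' 20
python3 -m pendant '[[0,0,0,0,0,-0.1,-0.4],[0,0,0,0,0,-0.2,-0.4],[0,0,0,0,0,-0.3,-0.4],[0,0,0,0,0,-0.34,-0.4],[0,0,0,0,0,-0.34,-0.4]]'
python3 -m pendant '[[0,0,0,0,0,0,0],[0,0,0,0,0,0,0.1],[0,0,0,0,0,0,0.4],[0,0,0,0,0,0,1],[0,0,0,0,0,0,1]]'
python3 -m pendant '[[0,0,0,0,0,0,1],[0,0,0,0,0,0,1],[0,0,0,0,0,0,1],[0,0,0,0,0,0,1],[0,0,0,0,0,0,1]]'
python3 -m pendant '[[0,0,0,0,0,0.1,1],[0,0,0,0,0,0.3,1],[0,0,0,0,0,0.5,1],[0,0,0,0,0,0.7,1],[0,0,0,0,0,0.7,1]]'
```

```text
time_s: 25.18
eef_pos: [0.5863, -0.0147, 0.0456]
tcp_rot: [[-0.001, 1.0, -0.005], [1.0, 0.001, 0.001], [0.001, -0.005, -1.0]]
ft_force: [-0.6, 0.8, 0.3]
grip_width: 0.705
time_s: 25.6
eef_pos: [0.5876, -0.0147, 0.0138]
tcp_rot: [[-0.001, 1.0, -0.001], [1.0, 0.001, 0.0], [0.0, -0.001, -1.0]]
ft_force: [-0.5, -0.1, -0.1]
grip_width: 0.701
time_s: 26.02
eef_pos: [0.5881, -0.0147, 0.015]
tcp_rot: [[-0.001, 1.0, 0.001], [1.0, 0.001, -0.0], [-0.0, 0.001, -1.0]]
ft_force: [-0.1, -1.1, 0.9]
grip_width: 0.405
time_s: 26.43
eef_pos: [0.588, -0.0147, 0.0149]
tcp_rot: [[-0.001, 1.0, 0.0], [1.0, 0.001, -0.0], [-0.0, 0.0, -1.0]]
ft_force: [-1.9, -0.5, 4.8]
grip_width: 0.378
time_s: 26.85
eef_pos: [0.5895, -0.0148, 0.0884]
tcp_rot: [[-0.001, 1.0, 0.005], [1.0, 0.001, -0.001], [-0.001, 0.005, -1.0]]
ft_force: [0.7, 0.1, -1.1]
grip_width: 0.379
```

```bash
for i in 1 2 3 4; do python3 -m pendant '[[0,0,0.01,-0.07,0.16,0.03,1],[0,0,0.02,-0.15,0.33,0.06,1],[0,0,0.03,-0.22,0.5,0.09,1],[0,0,0.04,-0.3,0.66,0.12,1],[0,0,0.0516,-0.37,0.825,0.15,1]]' >/dev/null; done
python3 -m pendant '[[0,0,0,0,0,0,1],[0,0,0,0,0,0,1],[0,0,0,0,0,0,1],[0,0,0,0,0,0,1],[0,0,0,0,0,0,1]]'
python3 - <<'E'
from m import *
f=r.grab_frame("wrist"); save(f,"w6"); 
print("wrist",rect("mat","wrist",f,.003), find("mat","wrist",f,0),rect("case_mid","wrist",f,.14))
f=r.grab_frame("top"); print("top",rect("mat","top",f,.003), find("mat","top",f,0))
E
```

```text
time_s: 28.93
eef_pos: [0.4403, 0.3146, 0.1444]
tcp_rot: [[-0.963, 0.271, -0.0], [0.271, 0.963, -0.0], [0.0, -0.0, -1.0]]
ft_force: [-0.6, -0.7, -1.5]
grip_width: 0.378
wrist (array([426.4, 316.6]), array([110.4,  90.2]), -15.2, 0.58) [([0.4356, 0.3153], [262.0, 173.0], 0.63)] (array([434.9, 315.5]), array([54.6, 39.9]), -15.7, 0.66)
top (array([439.7, 312.4]), array([129.3,  89.2]), -14.9, 0.85) [([0.5756, -0.0945], [296.0, 170.0], 0.59), ([0.4331, 0.3221], [119.0, 224.0], 0.58)]
```

View pics/w6.png

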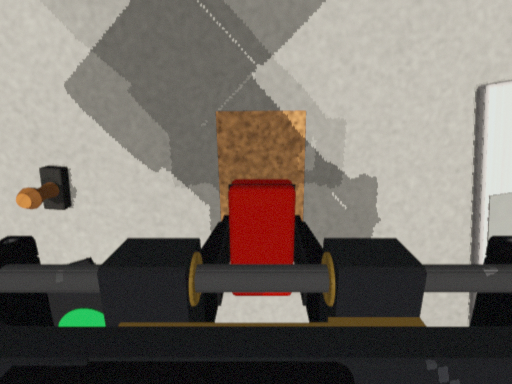

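The held case lines up with the mat, whose far edge is at about row 111 and columns 218–306. I'll lower it.

```bash
python3 -m pendant '[[0,0,0,0,0,-0.2,1],[0,0,0,0,0,-0.4,1],[0,0,0,0,0,-0.6,1],[0,0,0,0,0,-0.8,1],[0,0,0,0,0,-0.9,1]]'
python3 -m pendant '[[0,0,0,0,0,-0.1,1],[0,0,0,0,0,-0.2,1],[0,0,0,0,0,-0.3,1],[0,0,0,0,0,-0.36,1],[0,0,0,0,0,-0.38,1]]'
python3 -m pendant '[[0,0,0,0,0,-0.02,1],[0,0,0,0,0,-0.04,1],[0,0,0,0,0,-0.06,1],[0,0,0,0,0,-0.065,1],[0,0,0,0,0,-0.065,1]]'
python3 -m pendant '[[0,0,0,0,0,0,0.4],[0,0,0,0,0,0,0],[0,0,0,0,0,0,-0.4],[0,0,0,0,0,0,-0.5],[0,0,0,0,0,0,-0.5]]'
python3 -m pendant '[[0,0,0,0,0,0,-0.5],[0,0,0,0,0,0.2,-0.5],[0,0,0,0,0,0.5,-0.5],[0,0,0,0,0,0.8,-0.5],[0,0,0,0,0,1,-0.5]]'
python3 - <<'E'
from m import *
for c in ("wrist","top","scene"):
    f=r.grab_frame(c); save(f,c+"7"); 
    print(c,"mat",rect("mat",c,f,.003), "case",rect("case_mid",c,f,.027),find("case_mid",c,f,.015))
E
```

```text
time_s: 29.7
eef_pos: [0.4394, 0.3149, 0.0528]
tcp_rot: [[-0.963, 0.269, -0.002], [0.269, 0.963, -0.001], [0.002, -0.001, -1.0]]
ft_force: [-0.2, 0.2, -1.5]
grip_width: 0.379
time_s: 30.12
eef_pos: [0.4398, 0.3152, 0.0158]
tcp_rot: [[-0.963, 0.269, -0.001], [0.269, 0.963, -0.0], [0.001, -0.001, -1.0]]
ft_force: [-0.3, 0.3, -1.1]
grip_width: 0.374
time_s: 30.53
eef_pos: [0.44, 0.3153, 0.0103]
tcp_rot: [[-0.963, 0.269, 0.0], [0.269, 0.963, 0.0], [-0.0, 0.0, -1.0]]
ft_force: [0.7, -0.5, -0.9]
grip_width: 0.379
time_s: 30.95
eef_pos: [0.4401, 0.3154, 0.0103]
tcp_rot: [[-0.963, 0.269, 0.0], [0.269, 0.963, 0.0], [-0.0, 0.0, -1.0]]
ft_force: [-0.7, 0.2, -0.7]
grip_width: 0.599
time_s: 31.37
eef_pos: [0.4403, 0.3155, 0.1125]
tcp_rot: [[-0.963, 0.269, 0.002], [0.269, 0.963, 0.001], [-0.001, 0.001, -1.0]]
ft_force: [0.1, 1.0, 0.2]
grip_width: 0.751
wrist mat (array([435.9, 314.6]), array([129.6,  89.1]), -15.1, 0.84) case (array([437.2, 315.7]), array([67.8, 35.4]), -16.6, 0.57) [([0.4435, 0.3145], [262.0, 193.0], 0.73)]
top mat (array([438.6, 312.9]), array([132.4,  93. ]), -14.8, 0.76) case (array([523.8, -16.5]), array([68.2, 67.7]), 1.7, 0.17) []
scene mat (array([436.2, 314.9]), array([136.1,  97. ]), -13.8, 0.75) case (array([445.8, 300.4]), array([85.1, 55.1]), -17.5, 0.79) [([0.4479, 0.3062], [279.0, 143.0], 0.88)]
```

View pics/wrist7.png

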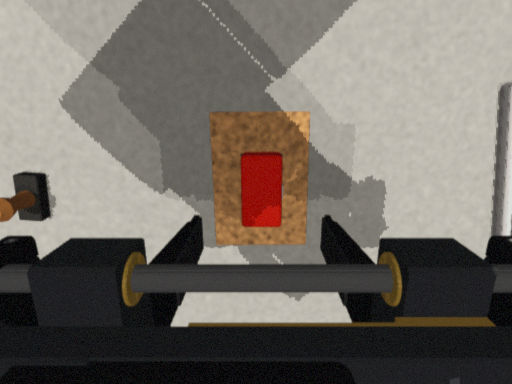

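The case lies flat, centred on the mat and aligned with it. Next I'll swing back to the tray for green, bowing outward to stay within reach.

```bash
python3 -m pendant '[[0,0,-0.013,0.01,-0.17,0.05,-1],[0,0,-0.026,0.02,-0.34,0.1,-1],[0,0,-0.039,0.03,-0.52,0.15,-1],[0,0,-0.052,0.04,-0.7,0.2,-1],[0,0,-0.0652,0.05,-0.87,0.2,-1]]' 15 >/dev/null
for i in 1 2 3; do python3 -m pendant '[[0,0,-0.013,0.01,-0.17,0,-1],[0,0,-0.026,0.02,-0.34,0,-1],[0,0,-0.039,0.03,-0.52,0,-1],[0,0,-0.052,0.04,-0.7,0,-1],[0,0,-0.0652,0.05,-0.87,0,-1]]' >/dev/null; done
for i in 1 2 3; do python3 -m pendant '[[0,0,-0.013,-0.06,-0.17,0,-1],[0,0,-0.026,-0.13,-0.34,0,-1],[0,0,-0.039,-0.2,-0.52,0,-1],[0,0,-0.052,-0.26,-0.7,0,-1],[0,0,-0.0652,-0.333,-0.87,0,-1]]' >/dev/null; done
python3 -m pendant '[[0,0,0,0,0,0,-1],[0,0,0,0,0,0,-1],[0,0,0,0,0,0,-1],[0,0,0,0,0,0,-1],[0,0,0,0,0,0,-1]]'
python3 - <<'E'
from h import *
f=r.grab_frame("scene"); 
for n in ("bottle_yellow_mid","bottle_blue_mid","bottle_green_mid"): print(n,find(n,"scene",f,.0515))
E
```

```text
time_s: 35.3
eef_pos: [0.3603, -0.293, 0.1302]
tcp_rot: [[1.0, 0.003, -0.0], [0.003, -1.0, 0.0], [-0.0, -0.0, -1.0]]
ft_force: [0.5, -0.5, 0.1]
grip_width: 0.998
bottle_yellow_mid [([0.5249, -0.2906], [175.0, 299.0], 0.65)]
bottle_blue_mid [([0.4329, -0.2907], [137.0, 281.0], 0.57), ([0.4751, 0.2431], [278.0, 147.0], 0.51)]
bottle_green_mid [([0.3544, -0.2943], [105.0, 267.0], 0.89)]
```

```bash
python3 -m pendant '[[0,0,0,0,-0.01,-0.25,-1],[0,0,0,0,-0.01,-0.5,-1],[0,0,0,0,-0.01,-0.75,-1],[0,0,0,0,-0.01,-0.91,-1],[0,0,0,0,-0.01,-0.91,-1]]' 15
python3 -m pendant '[[0,0,0,0,0,0,0.3],[0,0,0,0,0,0,0.3],[0,0,0,0,0,0,0.6],[0,0,0,0,0,0,1],[0,0,0,0,0,0,1]]' >/dev/null
python3 -m pendant '[[0,0,0,0,0,0,1],[0,0,0,0,0,0,1],[0,0,0,0,0,0,1],[0,0,0,0,0,0,1],[0,0,0,0,0,0,1]]'
python3 -m pendant '[[0,0,0,0,0,0.1,1],[0,0,0,0,0,0.25,1],[0,0,0,0,0,0.4,1],[0,0,0,0,0,0.55,1],[0,0,0,0,0,0.55,1]]'
python3 -m pendant '[[0,0,0,0.04,0.18,0,1],[0,0,0,0.1,0.36,0,1],[0,0,0,0.15,0.54,0,1],[0,0,0,0.2,0.72,0,1],[0,0,0,0.25,0.89,0,1]]' >/dev/null
for i in 1 2; do python3 -m pendant '[[0,0,0,0.12,0.18,0,1],[0,0,0,0.24,0.36,0,1],[0,0,0,0.36,0.54,0,1],[0,0,0,0.48,0.72,0,1],[0,0,0,0.6,0.89,0,1]]' >/dev/null; done
python3 -m pendant '[[0,0,0,0.15,0.22,0,1],[0,0,0,0.3,0.44,0,1],[0,0,0,0.45,0.66,0,1],[0,0,0,0.63,0.885,0,1],[0,0,0,0.63,0.885,0,1]]'
python3 -m pendant '[[0,0,0,0,0,0,1],[0,0,0,0,0,0,1],[0,0,0,0,0,0,1],[0,0,0,0,0,0,1],[0,0,0,0,0,0,1]]'
```

```text
time_s: 35.92
eef_pos: [0.3593, -0.2937, 0.0367]
tcp_rot: [[1.0, 0.001, -0.003], [0.001, -1.0, 0.003], [-0.003, -0.003, -1.0]]
ft_force: [-0.6, 0.2, -1.6]
grip_width: 0.997
time_s: 36.75
eef_pos: [0.3601, -0.2947, 0.0394]
tcp_rot: [[1.0, 0.001, 0.0], [0.001, -1.0, -0.0], [0.0, 0.0, -1.0]]
ft_force: [-1.3, 0.9, 5.3]
grip_width: 0.525
time_s: 37.17
eef_pos: [0.3607, -0.2953, 0.096]
tcp_rot: [[1.0, 0.001, 0.002], [0.001, -1.0, -0.002], [0.002, 0.002, -1.0]]
ft_force: [0.3, -0.6, -1.9]
grip_width: 0.524
time_s: 38.83
eef_pos: [0.5703, 0.0639, 0.093]
tcp_rot: [[1.0, 0.004, 0.001], [0.004, -1.0, 0.0], [0.001, -0.0, -1.0]]
ft_force: [-1.0, -0.7, -0.9]
grip_width: 0.527
time_s: 39.25
eef_pos: [0.5678, 0.0601, 0.0942]
tcp_rot: [[1.0, 0.0, -0.0], [0.0, -1.0, -0.0], [-0.0, 0.0, -1.0]]
ft_force: [0.1, 0.3, -1.6]
grip_width: 0.524
```

```bash
python3 -m pendant '[[0,0,0,0,0.01,-0.12,1],[0,0,0,0,0.01,-0.24,1],[0,0,0,0,0.01,-0.34,1],[0,0,0,0,0.01,-0.4,1],[0,0,0,0,0.01,-0.42,1]]'
python3 -m pendant '[[0,0,0,0,0,-0.02,1],[0,0,0,0,0,-0.04,1],[0,0,0,0,0,-0.065,1],[0,0,0,0,0,-0.065,0.5],[0,0,0,0,0,-0.065,-0.3]]'
python3 -m pendant '[[0,0,0,0,0,0,-1],[0,0,0,0,0,0,-1],[0,0,0,0,0,0,-1],[0,0,0,0,0,0,-1],[0,0,0,0,0,0,-1]]'
python3 -m pendant '[[0,0,0,0,0,0.25,-1],[0,0,0,0,0,0.5,-1],[0,0,0,0,0,0.75,-1],[0,0,0,0,0,0.85,-1],[0,0,0,0,0,0.85,-1]]'
python3 - <<'E'
from h import *
f=r.grab_frame("wrist");save(f,"w8"); print(find("bottle_green_mid","wrist",f,.0575),find("disc_green","wrist",f,.008),find("disc_blue","wrist",f,.008))
E
```

```text
time_s: 39.67
eef_pos: [0.5676, 0.0616, 0.0512]
tcp_rot: [[1.0, 0.001, -0.001], [0.001, -1.0, -0.0], [-0.001, 0.0, -1.0]]
ft_force: [-0.4, 0.0, -1.2]
grip_width: 0.523
time_s: 40.08
eef_pos: [0.5682, 0.0618, 0.0459]
tcp_rot: [[1.0, 0.001, 0.0], [0.001, -1.0, -0.0], [0.0, 0.0, -1.0]]
ft_force: [1.0, 0.5, 0.8]
grip_width: 0.554
time_s: 40.5
eef_pos: [0.5681, 0.0618, 0.0458]
tcp_rot: [[1.0, 0.001, 0.0], [0.001, -1.0, -0.0], [0.0, 0.0, -1.0]]
ft_force: [-0.3, -0.7, 0.4]
grip_width: 0.892
time_s: 40.92
eef_pos: [0.569, 0.0618, 0.1328]
tcp_rot: [[1.0, 0.001, 0.004], [0.001, -1.0, -0.0], [0.004, 0.0, -1.0]]
ft_force: [0.4, 0.9, -0.4]
grip_width: 0.999
[] [] [([0.5268, -0.0178], [338.0, 222.0], 0.97)]
```

View pics/w8.png

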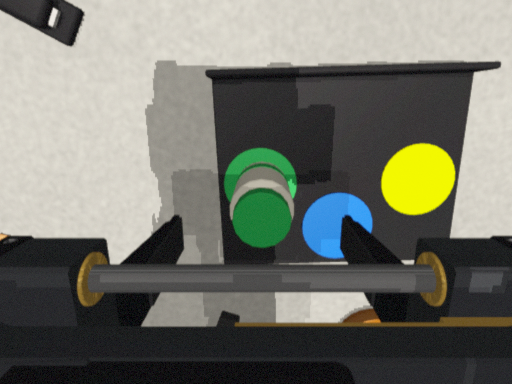

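Green stands on its disc (260,190 px), and the blue and yellow discs are free. Blue is next.

```bash
for i in 1 2 3; do python3 -m pendant '[[0,0,0,-0.06,-0.18,0,-1],[0,0,0,-0.12,-0.36,0,-1],[0,0,0,-0.2,-0.54,0,-1],[0,0,0,-0.26,-0.72,0,-1],[0,0,0,-0.32,-0.89,0,-1]]' >/dev/null; done
python3 -m pendant '[[0,0,0,-0.08,-0.25,0,-1],[0,0,0,-0.16,-0.5,0,-1],[0,0,0,-0.24,-0.75,0,-1],[0,0,0,-0.32,-0.89,0,-1],[0,0,0,-0.32,-0.89,0,-1]]'
python3 -m pendant '[[0,0,0,0,0,0,-1],[0,0,0,0,0,-0.25,-1],[0,0,0,0,0,-0.5,-1],[0,0,0,0,0,-0.75,-1],[0,0,0,0,0,-0.915,-1]]' 15
python3 -m pendant '[[0,0,0,0,0,0,0.3],[0,0,0,0,0,0,0.3],[0,0,0,0,0,0,0.6],[0,0,0,0,0,0,1],[0,0,0,0,0,0,1]]'
python3 -m pendant '[[0,0,0,0,0,0,1],[0,0,0,0,0,0,1],[0,0,0,0,0,0,1],[0,0,0,0,0,0,1],[0,0,0,0,0,0,1]]'
python3 -m pendant '[[0,0,0,0,0,0.1,1],[0,0,0,0,0,0.25,1],[0,0,0,0,0,0.4,1],[0,0,0,0,0,0.55,1],[0,0,0,0,0,0.55,1]]'
for i in 1 2; do python3 -m pendant '[[0,0,0,0.05,0.18,0,1],[0,0,0,0.1,0.36,0,1],[0,0,0,0.16,0.54,0,1],[0,0,0,0.22,0.72,0,1],[0,0,0,0.28,0.9,0,1]]' >/dev/null; done
python3 -m pendant '[[0,0,0,0.07,0.25,0,1],[0,0,0,0.14,0.5,0,1],[0,0,0,0.21,0.75,0,1],[0,0,0,0.28,0.965,0,1],[0,0,0,0.28,0.965,0,1]]' >/dev/null
python3 -m pendant '[[0,0,0,0,0,0,1],[0,0,0,0,0,0,1],[0,0,0,0,0,0,1],[0,0,0,0,0,0,1],[0,0,0,0,0,0,1]]'
```

```text
time_s: 42.78
eef_pos: [0.4387, -0.2962, 0.1293]
tcp_rot: [[1.0, -0.001, -0.002], [-0.001, -1.0, 0.001], [-0.002, -0.001, -1.0]]
ft_force: [-0.9, 0.1, 0.0]
grip_width: 1.0
time_s: 43.2
eef_pos: [0.4398, -0.2924, 0.0368]
tcp_rot: [[1.0, 0.002, -0.002], [0.002, -1.0, 0.002], [-0.002, -0.002, -1.0]]
ft_force: [1.0, -0.1, 0.1]
grip_width: 1.002
time_s: 43.62
eef_pos: [0.4406, -0.2943, 0.0402]
tcp_rot: [[1.0, 0.001, 0.001], [0.001, -1.0, -0.001], [0.001, 0.001, -1.0]]
ft_force: [0.3, 0.4, 0.3]
grip_width: 0.703
time_s: 44.03
eef_pos: [0.4402, -0.2943, 0.0396]
tcp_rot: [[1.0, 0.001, 0.0], [0.001, -1.0, -0.0], [0.0, 0.0, -1.0]]
ft_force: [-0.9, 0.3, 6.5]
grip_width: 0.523
time_s: 44.45
eef_pos: [0.4409, -0.2949, 0.0969]
tcp_rot: [[1.0, 0.001, 0.003], [0.001, -1.0, -0.003], [0.003, 0.003, -1.0]]
ft_force: [0.6, 0.2, -0.3]
grip_width: 0.528
time_s: 46.12
eef_pos: [0.524, -0.0184, 0.0942]
tcp_rot: [[1.0, 0.0, -0.0], [0.0, -1.0, -0.0], [-0.0, 0.0, -1.0]]
ft_force: [-0.6, -0.3, -1.0]
grip_width: 0.525
```

```bash
python3 -m pendant '[[0,0,0,0,0,-0.12,1],[0,0,0,0,0,-0.24,1],[0,0,0,0,0,-0.34,1],[0,0,0,0,0,-0.4,1],[0,0,0,0,0,-0.42,1]]'
python3 -m pendant '[[0,0,0,0,0,-0.02,1],[0,0,0,0,0,-0.04,1],[0,0,0,0,0,-0.065,1],[0,0,0,0,0,-0.065,0.5],[0,0,0,0,0,-0.065,-0.3]]'
python3 -m pendant '[[0,0,0,0,0,0,-1],[0,0,0,0,0,0,-1],[0,0,0,0,0,0,-1],[0,0,0,0,0,0,-1],[0,0,0,0,0,0,-1]]'
python3 -m pendant '[[0,0,0,0,0,0.25,-1],[0,0,0,0,0,0.5,-1],[0,0,0,0,0,0.75,-1],[0,0,0,0,0,0.85,-1],[0,0,0,0,0,0.85,-1]]'
for i in 1 2; do python3 -m pendant '[[0,0,0,0,-0.18,0,-1],[0,0,0,0,-0.36,0,-1],[0,0,0,0,-0.54,0,-1],[0,0,0,0,-0.72,0,-1],[0,0,0,0,-0.9,0,-1]]' >/dev/null; done
python3 -m pendant '[[0,0,0,0,-0.25,0,-1],[0,0,0,0,-0.5,0,-1],[0,0,0,0,-0.75,0,-1],[0,0,0,0,-0.965,0,-1],[0,0,0,0,-0.965,0,-1]]' >/dev/null
python3 -m pendant '[[0,0,0,0,0,0,-1],[0,0,0,0,0,-0.25,-1],[0,0,0,0,0,-0.5,-1],[0,0,0,0,0,-0.75,-1],[0,0,0,0,0,-0.915,-1]]' 15
python3 -m pendant '[[0,0,0,0,0,0,0.3],[0,0,0,0,0,0,0.3],[0,0,0,0,0,0,0.6],[0,0,0,0,0,0,1],[0,0,0,0,0,0,1]]'
python3 -m pendant '[[0,0,0,0,0,0,1],[0,0,0,0,0,0,1],[0,0,0,0,0,0,1],[0,0,0,0,0,0,1],[0,0,0,0,0,0,1]]'
python3 -m pendant '[[0,0,0,0,0,0.1,1],[0,0,0,0,0,0.25,1],[0,0,0,0,0,0.4,1],[0,0,0,0,0,0.55,1],[0,0,0,0,0,0.55,1]]'
python3 - <<'E'
from h import *
f=r.grab_frame("scene");save(f,"s9")
print(find("bottle_blue_mid","scene",f,.0575),find("bottle_green_mid","scene",f,.0575))
E
```

```text
time_s: 46.53
eef_pos: [0.5237, -0.0179, 0.0512]
tcp_rot: [[1.0, 0.001, -0.001], [0.001, -1.0, 0.0], [-0.001, -0.0, -1.0]]
ft_force: [0.2, -1.0, -1.7]
grip_width: 0.52
time_s: 46.95
eef_pos: [0.5242, -0.0177, 0.0459]
tcp_rot: [[1.0, 0.001, 0.0], [0.001, -1.0, -0.0], [0.0, 0.0, -1.0]]
ft_force: [0.7, 0.2, -0.8]
grip_width: 0.553
time_s: 47.37
eef_pos: [0.5241, -0.0177, 0.0457]
tcp_rot: [[1.0, 0.001, 0.0], [0.001, -1.0, -0.0], [0.0, 0.0, -1.0]]
ft_force: [-0.3, 0.7, -0.2]
grip_width: 0.887
time_s: 47.78
eef_pos: [0.525, -0.0178, 0.1326]
tcp_rot: [[1.0, 0.001, 0.004], [0.001, -1.0, -0.001], [0.004, 0.001, -1.0]]
ft_force: [0.5, -0.2, -1.2]
grip_width: 0.998
time_s: 49.45
eef_pos: [0.5231, -0.2924, 0.0363]
tcp_rot: [[1.0, 0.002, -0.003], [0.002, -1.0, 0.002], [-0.002, -0.002, -1.0]]
ft_force: [1.4, 0.2, 0.2]
grip_width: 1.001
time_s: 49.87
eef_pos: [0.5245, -0.2943, 0.0403]
tcp_rot: [[1.0, 0.001, 0.001], [0.001, -1.0, -0.001], [0.001, 0.001, -1.0]]
ft_force: [0.4, 0.4, -0.1]
grip_width: 0.706
time_s: 50.28
eef_pos: [0.5242, -0.2942, 0.0396]
tcp_rot: [[1.0, 0.001, 0.0], [0.001, -1.0, -0.0], [0.0, 0.0, -1.0]]
ft_force: [-0.7, 1.1, 6.2]
grip_width: 0.523
time_s: 50.7
eef_pos: [0.525, -0.2949, 0.097]
tcp_rot: [[1.0, 0.001, 0.003], [0.001, -1.0, -0.002], [0.003, 0.002, -1.0]]
ft_force: [0.4, 0.2, -0.7]
grip_width: 0.525
[([0.5224, -0.0205], [245.0, 210.0], 0.73)] [([0.5654, 0.0601], [278.0, 195.0], 0.77)]
```

View pics/s9.png

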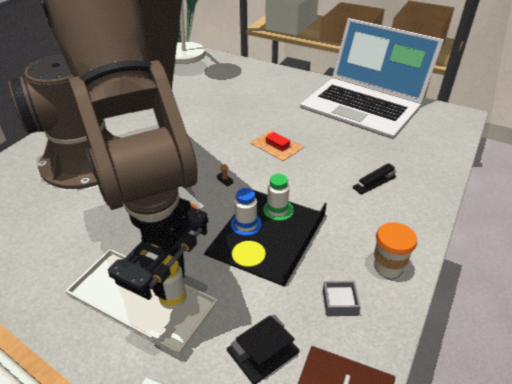

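Blue (245,212) and green (278,197) stand on their discs, the case is on the mat, and yellow is in the gripper. Yellow goes on last, then I retreat.

```bash
python3 -m pendant '[[0,0,0,0.05,0.2,0,1],[0,0,0,0.1,0.4,0,1],[0,0,0,0.15,0.6,0,1],[0,0,0,0.2,0.8,0,1],[0,0,0,0.25,1,0,1]]' >/dev/null
python3 -m pendant '[[0,0,0,0.05,0.25,0,1],[0,0,0,0.1,0.5,0,1],[0,0,0,0.15,0.75,0,1],[0,0,0,0.24,0.95,0,1],[0,0,0,0.24,1,0,1]]' >/dev/null
python3 -m pendant '[[0,0,0,0,0,0,1],[0,0,0,0,0,0,1],[0,0,0,0,0,0,1],[0,0,0,0,0,0,1],[0,0,0,0,0,0,1]]'
python3 -m pendant '[[0,0,0,0,0,-0.12,1],[0,0,0,0,0,-0.24,1],[0,0,0,0,0,-0.34,1],[0,0,0,0,0,-0.4,1],[0,0,0,0,0,-0.42,1]]'
python3 -m pendant '[[0,0,0,0,0,-0.02,1],[0,0,0,0,0,-0.04,1],[0,0,0,0,0,-0.065,1],[0,0,0,0,0,-0.065,0.5],[0,0,0,0,0,-0.065,-0.3]]'
python3 -m pendant '[[0,0,0,0,0,0,-1],[0,0,0,0,0,0,-1],[0,0,0,0,0,0,-1],[0,0,0,0,0,0,-1],[0,0,0,0,0,0,-1]]'
python3 -m pendant '[[0,0,0,0,0,0.25,-1],[0,0,0,0,0,0.5,-1],[0,0,0,0,0,0.75,-1],[0,0,0,0,0,1,-1],[0,0,0,0,0,1,-1]]'
for i in 1 2 3; do python3 -m pendant '[[0,0,0,-0.12,-0.2,0.05,-1],[0,0,0,-0.24,-0.4,0.1,-1],[0,0,0,-0.36,-0.6,0.15,-1],[0,0,0,-0.48,-0.8,0.2,-1],[0,0,0,-0.6,-1,0.25,-1]]' >/dev/null;done
python3 -m pendant '[[0,0,0,-0.05,-0.2,0,-1],[0,0,0,-0.1,-0.4,0,-1],[0,0,0,-0.15,-0.6,0,-1],[0,0,0,-0.2,-0.8,0,-1],[0,0,0,-0.2,-0.8,0,-1]]'
python3 - <<'E'
from m import *
f=r.grab_frame("top")
for n,z in H.items(): print(n,find(n,"top",f,.015 if n=="case_mid" else z))
print(rect("mat","top",f,.003),rect("case_mid","top",f,.027))
c=f["color"][100:260,90:330,::-1]; cv2.imwrite("pics/c10.png",cv2.resize(c,(792,528),interpolation=2))
E
```

```text
time_s: 52.1
eef_pos: [0.5728, -0.0951, 0.0941]
tcp_rot: [[1.0, -0.0, -0.0], [-0.0, -1.0, -0.0], [-0.0, 0.0, -1.0]]
ft_force: [0.7, 0.6, -1.1]
grip_width: 0.524
time_s: 52.52
eef_pos: [0.5726, -0.0944, 0.0511]
tcp_rot: [[1.0, 0.001, -0.001], [0.001, -1.0, 0.0], [-0.001, -0.0, -1.0]]
ft_force: [0.0, -0.4, -1.5]
grip_width: 0.525
time_s: 52.93
eef_pos: [0.5732, -0.0942, 0.0459]
tcp_rot: [[1.0, 0.001, 0.0], [0.001, -1.0, -0.0], [0.0, 0.0, -1.0]]
ft_force: [-0.0, 0.4, -0.1]
grip_width: 0.558
time_s: 53.35
eef_pos: [0.5731, -0.0942, 0.0457]
tcp_rot: [[1.0, 0.001, 0.0], [0.001, -1.0, -0.0], [0.0, 0.0, -1.0]]
ft_force: [-0.5, -0.9, 0.5]
grip_width: 0.885
time_s: 53.77
eef_pos: [0.5748, -0.0946, 0.1502]
tcp_rot: [[1.0, 0.001, 0.007], [0.001, -1.0, -0.002], [0.007, 0.002, -1.0]]
ft_force: [-0.0, -1.5, 1.1]
grip_width: 1.003
time_s: 55.43
eef_pos: [0.3721, -0.477, 0.2199]
tcp_rot: [[1.0, -0.001, -0.0], [-0.001, -1.0, -0.001], [-0.0, 0.001, -1.0]]
ft_force: [-0.3, -0.5, 0.3]
grip_width: 1.002
bottle_blue_mid [([0.5207, -0.0216], [266.0, 188.0], 0.78)]
bottle_yellow_mid [([0.5835, -0.0991], [301.0, 162.0], 0.87)]
bottle_green_mid [([0.5666, 0.06], [231.0, 167.0], 0.62)]
disc_blue [([0.5252, -0.0194], [264.0, 189.0], 0.84)]
disc_yellow [([0.5803, -0.0897], [294.0, 167.0], 0.72)]
disc_green [([0.5703, 0.0598], [232.0, 169.0], 0.72)]
case_mid [([0.4422, 0.3197], [119.0, 220.0], 0.73)]
stand [([0.5865, -0.0148], [263.0, 164.0], 0.8), ([0.5705, -0.0871], [293.0, 172.0], 0.43)]
tray [([0.44, -0.2973], [381.0, 228.0], 0.67)]
mat [([0.4349, 0.3147], [123.0, 223.0], 0.62)]
(array([439.8, 314.1]), array([129.4,  91.3]), -14.7, 0.66) (array([442.1, 310. ]), array([66.9, 42. ]), -16.5, 0.88)
```

View pics/c10.png

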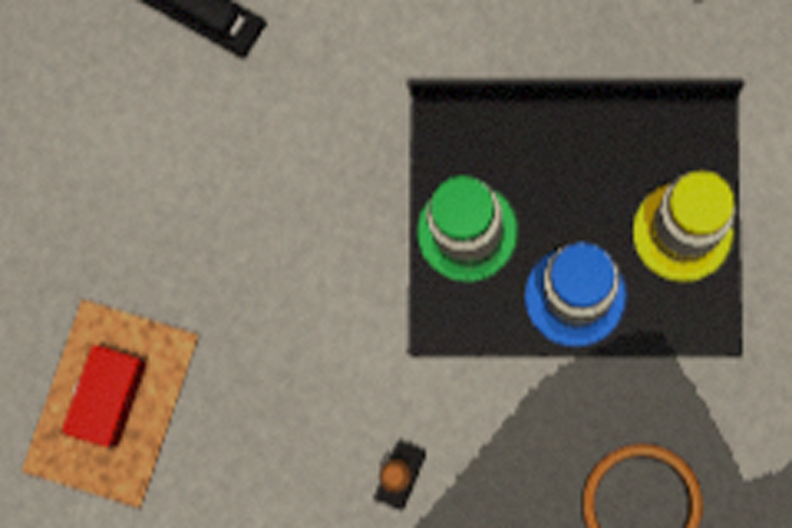

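The crop shows all three bottles upright on their own discs, with caps at (465,207), (583,275) and (701,203). The case is centred on the mat. I'll do a numeric check on the caps and discs.

Run:
```python
from h import *
f=r.grab_frame("top")
for n,c,d in [("G",(465,207),(467.5,231)),("B",(583,275),(576,296)),("Y",(701,203),(684,231.5))]:
    g=lambda p,z: ray(f,(np.array(p)+.5)/3.3-.5+[90,100],z)[:2]
    a,b=g(c,.105),g(d,.01); print(n,a.round(4),b.round(4),((a-b)*1000).round(1))
```

```text
G [0.5672 0.0579] [0.5693 0.0611] [-2.1 -3.1]
B [ 0.5247 -0.0198] [ 0.5241 -0.0186] [ 0.6 -1.2]
Y [ 0.5743 -0.0955] [ 0.5735 -0.0956] [0.9 0.1]
```

All offsets are under 4 mm, well inside the 12 mm limit, so I'm handing in.

```bash
python3 -c "
from rig import r
print(r.close_job())"
```

```text
the job is handed in; nothing more can be done
None
```

I handed the job in at about 56 s of the 144 s allowed, with everything in place by my last checks. The system gives no verdict.

I moved yellow, blue and green upright into the tray with the case untouched. Then I laid the case on the cork mat and put each bottle back on its own disc, and parked the arm clear of everything.

**Bottles:** in the last top picture all three stand upright. From my cap and disc readings, green is about 4 mm from its disc's centre and blue and yellow about 1 mm, against the 12 mm allowed.

**Case:** it lies flat and released, about 2 to 5 mm from the mat's centre and about 2° off its length. The limits are 15 mm and 0.25 rad (about 14°).

**Disagreements:** none affects the result.
- The network's own yellow-bottle and yellow-disc positions differed by about 10 mm. I trusted the cap and disc readings, which agreed with where the gripper let go.
- A scene-camera reading put the case about 15 mm from the mat's centre, but it took in the case's side. The wrist and top pictures showed it centred.
- Setting yellow down in the tray reached about 23 N at the wrist, under the 120 N limit. Later placings were softer.

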